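# Put the sealant tray away and close the locker door

### The arm

A 6-joint arm with a two-finger parallel gripper is mounted at the origin on the work surface. World frame = base frame: x ahead of the robot, y to its left, z up, the work surface at z = 0. Lengths are in m, angles in rad, forces in N, time in s.
With the tool pointing down it reaches from about 0.35 to 0.775 m from the base axis. Payload 7.3 kg.
Tool frame: the origin (TCP) lies on the centre line of the jaws, within the pads' length; the fingertips stand 14 mm ahead of it and the grasp point (between the pads) lies 5 mm behind it; z points along the fingers, y is the line along which they close (so a half turn about z gives the same grasp; the last joint's range is limited). The gripper opens to 92 mm and grips with 3 to 60 N. Pads are 19 mm wide; open, the fingers measure 130 mm over their backs; the gripper's body (75 mm by 190 mm) begins 47 mm behind the grasp point.
Start: joints at [1.176, 0.342, 1.524, -0, 1.275, -0.146], TCP at [0.129, 0.509, 0.241] pointing down, gripper open.
Joint ranges: [-2.53, 2.53], [-0.77, 2.02], [0.04, 2.7], [-1, 4.14], [0.28, 2.66], [-3.11, 3.11]. Speed limits (rad/s): [2.57, 2.57, 3.14, 3.14, 3.14, 3.14].

### API

Orientations are given as a rotation vector (axis times angle).
In Python, from bench import env, optics, job gives the robot as it stands.
- The arm moves only by the shell command python3 -m creep 'ROWS'. ROWS is JSON, a list of rows, each an object with "translation": the shift along the tool's x, y, z scaled (see below), a list of three; "twist": the turn, a rotation vector about the tool's x, y, z scaled (see below), a list of three; "jaw": the closure, from -1 (fully open) to 1 (shut). A call has 1 to 20 rows; each row is the pose to reach, as a shift and turn from the pose commanded when the call began, along the tool's axes at that moment, turning the shorter way round; what a row does not reach only later rows make up. The controller multiplies each number of a shift by 100 mm and each number of a turn by pi rad. A row lasts 1/12 s, in which the tool goes at most 41.7 mm and 7.16 degrees, less where a joint would pass 70% of its speed; a pose out of reach is approached as far as the arm can. A call with a number of a shift or a turn outside -1 to 1 is refused whole. A call with a gripper value outside its range is refused whole. The fingers move at their own pace and stop on an object; the grip force is fixed at half the most. Time passes only in rows, so rows that repeat a pose let the fingers close. It gives the time, the measured TCP pose, the force, the opening and the grip force at its end, in the units of the state.
- env.observe(): the state, without advancing time (a new reading comes with each control period).
- optics.read_camera(name): name is "side" or "top" or "wrist"; returns a dict with "image" (400x640x3 uint8, red, green, blue), "z_map" (400x640 float32, m along the optical axis (not along the pixel's ray), 0 where there is no reading), "K" (3x3 intrinsics, pixels), "dist" ([k1, k2, p1, p2, k3] as OpenCV has them; the pictures are not rectified), "xyz" and "rotation" of the camera in the world. Camera axes: x right, y down, z forward; pixel columns grow to the right and rows downward; lengths in m; the calibration is good to about 2 mm. A picture is of the moment at which its call begins.
- job.job_done(): hands the job in; it is judged then, once.
Trained networks look in a picture, given as the dict that the camera call returned (one of the last four; its "shot" number tells which), for a name from the list of things; names that differ only in an ending like _2 or _b are one class to them, and where a whole thing is asked for, a point or a joint stands for the part that bears it (a point fixed in the world has none). Each returns a list of dicts, best first, with "score" (0 to 1); they miss things now and then, are a little off and sometimes report something else, mostly with a low value. They report only what shows in the picture. A call takes as long as a camera call.
- optics.recognise(label, picture): "xyz" ([x, y, z] in m, in the coordinates of the camera as it stood for that picture, good to about 4 mm: the middle of the surface that is visible of it).
The state is a dict: "clock": time; "qpos": joint angles; "dq": joint speeds; "tau": joint torques, N m; "ee_pos": TCP position; "tcp_rot": TCP orientation; "ft_force": force on the tool from outside, world axes, zero at the start; "wrist_torque": the same for the moment, N m; "grip_width": finger opening in m; "grip_force": force on a finger pad.
Only numpy, scipy, OpenCV 4.12 (cv2) and the standard library are available. Lean on these libraries where they do the work, as an engineer would, in place of code of your own. Each camera call takes 0.05 s, during which the arm holds its last target. There are 200 camera calls.

### The job

Put the sealant away using only gentle pushes of the fingertips, with nothing pinched or lifted: first push the clear tray with its two cartridges fully home into the low grey locker while the door stands well open, then swing the blue door fully shut over it without slamming it. Do not tip the tray or press on its cartridges, and leave everything else where it is; finish clear of everything.

Things in the scene. Friction and masses are not known exactly. Their poses are not given: they have to be found in the camera images.
- locker: Low grey locker fixed to the table, 262 mm deep, 154 wide, 76 high, open at the front. Origin: centre of the open front at table height; x points horizontally INTO the locker (the way the tray is pushed), y to the door's hinge side, z up. Inside 130 mm wide; a rear wall stops the tray when its front face is flush with the front edge (x = 0). Roof starts 4 mm behind the front, underside 66 mm up.
- tray_front (a point): Centre of the outer front face of the loose clear tray, 26 mm above the table. The front wall is 52 mm high, 6 mm thick, 124 mm wide, with a yellow strip along its top. At the start it stands 70 to 130 mm out of the locker, towards the robot. The tray slides with a push of roughly 3 to 9 N.
- tray: The loose clear acrylic tray, 250 mm long, 124 wide, sides 38 high, about 0.9 kg with its cartridges. Origin at the centre of its underside, x axis from its front to its rear, z up. It lies flat on the table, guided by the locker's side walls (3 mm play each side).
- door (a joint): Angle of the blue door about its upright hinge: 0 = shut (stop), grows as it swings out; 1.65 to 1.95 rad at the start. Panel 156 mm wide, 10 thick, 6 to 74 mm above the table; no handle, an aluminium push plate on the outer face near the free edge. Shut, its inner face is 4 mm before the locker's front. Friction under 0.1 N m, stays where left, no catch or spring. It bumps into a tray left out.
- door_hinge (a point): Point on the door's hinge axis, 40 mm above the table; in the locker's frame at x = -9, y = +79 mm. At door angle a the panel's mid-plane runs from here along (-sin a, -cos a) in the locker's x, y; the outer face's normal is (-cos a, +sin a).
- door_edge (a point): Point on the outer face of the door at its free edge, 40 mm above the table, 156 mm from the hinge.
- cartridge0_center (a point): Centre of a closed sealant cartridge with a blue band, 48 mm diameter, 225 mm long, lying loose lengthwise in the tray on the hinge side. Its top is 52 mm above the table.
- cartridge1_center (a point): The same with a green band, in the other half of the tray.
- smoother_center (a point): Centre of a loose black silicone smoothing tool, 135 x 34 x 14 mm, lying beside the locker on the hinge side. Bystander.
- opener_center (a point): Centre of a loose red plastic cartridge opener, 98 x 36 x 18 mm, lying in front of the locker, off to the side away from the hinge. Bystander.
- scraper_center (a point): Centre of a loose orange caulk scraper, 115 x 45 x 14 mm, lying on the table beside the locker, away from the hinge side. Bystander.
- tape_center (a point): Centre of a loose blue roll of tape lying flat, 100 mm diameter, 25 mm high. Bystander, on the robot's right.
- cleaner_center (a point): Centre of a loose white bottle, 60 mm diameter, 140 mm high, standing on the robot's left. Bystander.

How it is judged:
On the way, in this order (a step that is already met when the one before it is completed fails the run):
1. the tray is fully home while the door still stands well open (x of tray_front in the frame of locker above -0.006 m and y of tray_front in the frame of locker between -0.006 and 0.006 m and value of joint door above 1 rad), for 0.2 s.
2. the door is shut (value of joint door below 0.06 rad), for 0.2 s.
At the end, for the whole second after the job is handed in: The tray's front is within 6 mm of flush with the locker's front, the tray flat with both cartridges lying in it, the door shut to within 0.06 rad, all at rest (x of tray_front in the frame of locker above -0.006 m and y of tray_front in the frame of locker between -0.006 and 0.006 m and z of each of cartridge0_center, cartridge1_center in the frame of tray below 0.04 m and value of joint door below 0.06 rad and velocity of joint door between -0.05 and 0.05 rad/s and linear speed of tray below 0.01 m/s and angle between tray's own z axis and vertical below 0.05 rad); the robot touches nothing.
It fails at once if the tray or door is squeezed or rammed (over 40 N) (contact force between the fingers and tray above 40 N or contact force between the fingers and door above 40 N).
It fails at once if the tray is lifted or tipped (height (world z) of tray above 0.012 m or angle between tray's own z axis and vertical above 0.12 rad).
It fails at once if a cartridge is pressed by the fingers or lifted (height (world z) of any of cartridge0_center, cartridge1_center above 0.045 m or contact force between the fingers and cartridge0 above 4 N or contact force between the fingers and cartridge1 above 4 N).
It fails at once if the door is slammed (faster than 3 rad/s) (velocity of joint door below -3 rad/s).
It fails at once if a bystander is moved more than 20 mm (distance of any of smoother_center, opener_center, scraper_center, tape_center, cleaner_center from where it was at the start of the episode above 0.02 m).
It also fails if it takes over 54 s, if anything falls off the work surface, if the arm or the gripper's body presses on something with over 40 N, if the wrist force passes 120 N, or if a joint passes its speed limit or range.

## Working session

There is one attempt and no reset: what is moved stays moved. The work goes in short steps, Python scripts to look and compute and a shell command to move; the robot and the scene stay as the last step left them, time stands still between calls to the robot, and variables do not carry over. Pictures are saved under pics/ and viewed, at most 10 in all, crops included, and the job is handed in when it is done.

```bash
mkdir -p pics
cat > h.py <<'E'
import numpy as np, cv2
from bench import env, optics, job
def world(p,c):
    R=np.array(c["rotation"],float)
    if R.shape!=(3,3): R=cv2.Rodrigues(R)[0]
    return R@np.array(p)+np.array(c["xyz"])
def pix(c,u,v,z=None):
    """pixel -> world with depth map, or on plane z"""
    n=cv2.undistortPoints(np.array([[[u,v]]],float),np.array(c["K"],float),np.array(c["dist"],float))[0,0]
    r=np.array([n[0],n[1],1])
    if z is None: return world(r*c["z_map"][int(v),int(u)],c)
    o=np.array(c["xyz"]);d=world(r,c)-o
    return o+d*(z-o[2])/d[2]
def save(c,name): cv2.imwrite("pics/"+name,c["image"][:,:,::-1])
E
python3 - <<'E'
from h import *
print(env.observe())
for n in ["top","side"]:
    c=optics.read_camera(n); save(c,n+"0.png")
    print(n,c["xyz"],c["rotation"])
    for l in ["locker","tray_front","tray","door","door_edge","cartridge0_center","cartridge1_center","smoother_center","opener_center","scraper_center","tape_center","cleaner_center"]:
        r=optics.recognise(l,c)
        print(l,[(round(d["score"],2),world(d["xyz"],c).round(3).tolist()) for d in r[:2]])
E
```

```text
{'clock': 0.0, 'qpos': array([ 1.17594793e+00,  3.42723698e-01,  1.52502215e+00, -5.96669040e-06,
        1.27533845e+00, -1.45968881e-01]), 'dq': array([ 0.00196926, -0.00068853,  0.00028273, -0.00086731, -0.0014012 ,
       -0.00019411]), 'tau': array([ 1.20613977e-04, -4.31247103e+01, -2.44214165e+01,  7.18348590e-02,
        5.60313673e-02, -1.62946899e-04]), 'ee_pos': array([0.12913723, 0.50848753, 0.24004262]), 'tcp_rot': array([-3.89879263e-01, -3.11690946e+00,  2.26004187e-03]), 'ft_force': array([ 0.38970946,  0.6429625 , -0.80842296]), 'wrist_torque': array([-0.06560189, -0.01796062, -0.02725702]), 'grip_force': 0.0, 'grip_width': 0.09184709338883265}
top [0.52486432 0.01910801 1.23519545] [-2.17585296  2.2104338  -0.07226204]
locker [(0.85, [0.727, -0.034, 0.07])]
tray_front [(0.64, [0.552, -0.076, 0.034])]
tray [(0.94, [0.556, -0.075, 0.037])]
door [(0.65, [0.733, -0.035, 0.074]), (0.55, [0.508, 0.01, 0.074])]
door_edge [(0.59, [0.681, 0.134, 0.015]), (0.57, [0.504, 0.012, 0.072])]
cartridge0_center [(0.98, [0.571, -0.041, 0.047])]
cartridge1_center [(0.73, [0.579, -0.094
[... 231 characters left out ...]
 0.382, 0.095]), (0.35, [0.681, 0.132, 0.013])]
side [-0.2307645  -0.83997378  0.7886565 ] [-1.98512001  0.85656015 -0.44343469]
locker [(0.78, [0.683, -0.042, 0.074])]
tray_front [(0.68, [0.533, -0.093, 0.032])]
tray [(0.56, [0.534, -0.097, 0.031]), (0.29, [0.493, 0.002, 0.046])]
door [(0.63, [0.492, 0.002, 0.047])]
door_edge [(0.59, [0.492, 0.004, 0.043]), (0.53, [0.477, -0.382, 0.021])]
cartridge0_center [(0.7, [0.597, -0.056, 0.048])]
cartridge1_center []
smoother_center []
opener_center [(0.84, [0.574, -0.268, 0.014])]
scraper_center [(0.56, [0.731, -0.189, 0.014])]
tape_center [(0.74, [0.477, -0.379, 0.021])]
cleaner_center [(0.66, [0.545, 0.374, 0.065]), (0.5, [0.593, -0.052, 0.047])]
```

View pics/top0.png

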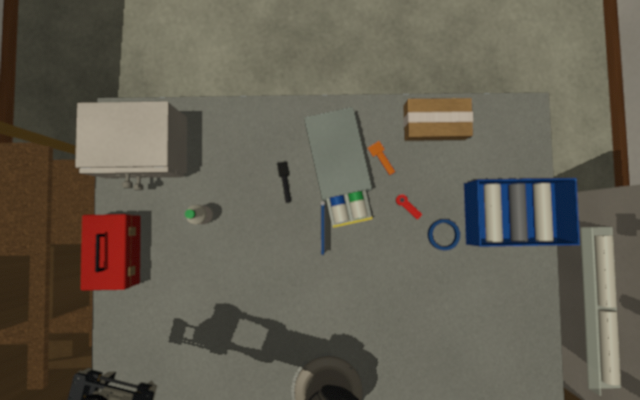

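View pics/side0.png

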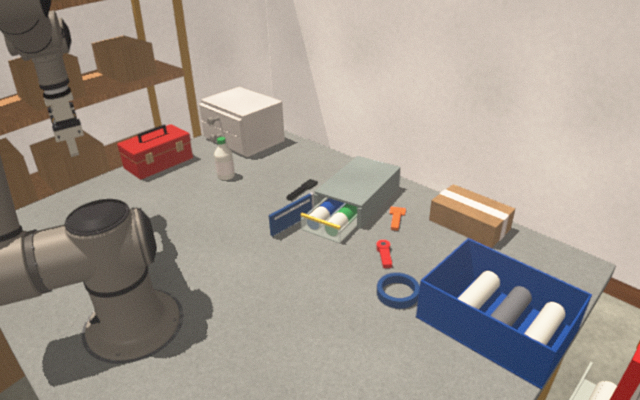

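The top view shows the locker roof with corners near (306,116), (353,109), (371,187), (322,196). The yellow strip runs from (332,226) to (373,220), and the door runs from (324,200) to (324,254). The side view agrees.

```bash
cat >> h.py <<'E'
def cloud(c,u0,u1,v0,v1):
    vv,uu=np.mgrid[v0:v1,u0:u1]
    n=cv2.undistortPoints(np.stack([uu,vv],-1).reshape(-1,1,2).astype(float),np.array(c["K"],float),np.array(c["dist"],float))[:,0]
    z=c["z_map"][v0:v1,u0:u1].ravel()
    R=np.array(c["rotation"],float); R=R if R.shape==(3,3) else cv2.Rodrigues(R)[0]
    P=(np.c_[n,np.ones(len(n))]*z[:,None])@R.T+np.array(c["xyz"])
    return P[z>0],c["image"][v0:v1,u0:u1].reshape(-1,3)[z>0].astype(int)
E
python3 - <<'E'
from h import *
def rect(P,t):
    r=cv2.minAreaRect(P[:,:2].astype(np.float32)); print(t,len(P),"z",np.median(P[:,2]).round(4),"c",np.round(r[0],4),"size",np.round(r[1],4),"ang",round(r[2],2)); print(cv2.boxPoints(r).round(4).tolist())
c=optics.read_camera("top")
P,I=cloud(c,290,385,100,265)
r,g,b=I.T
blue=(b>r+35)&(b>g+15)
L=(P[:,2]>.066)&(P[:,2]<.09)&~blue&(P[:,0]>.60); rect(P[L],"roof")
Y=(r>b+50)&(g>b+40); rect(P[Y],"yellow")
D=blue&(P[:,2]>.06)&(P[:,1]>-.02); rect(P[D],"door")
print(np.median(P[P[:,2]<.02][:,2]))
E
```

```text
roof 4176 z 0.0759 c [ 0.7386 -0.0377] size [0.2626 0.1544] ang 11.61
[[0.5945000052452087, 0.011500000022351742], [0.6255999803543091, -0.13979999721050262], [0.8827999830245972, -0.0869000032544136], [0.8517000079154968, 0.06440000236034393]]
yellow 310 z 0.0096 c [ 0.6315 -0.1358] size [0.1059 0.3141] ang 63.97
[[0.46720001101493835, -0.1145000010728836], [0.7494000196456909, -0.2522999942302704], [0.7958999872207642, -0.15719999372959137], [0.513700008392334, -0.019300000742077827]]
door 117 z 0.0744 c [0.5214 0.0089] size [0.0232 0.1715] ang 80.87
[[0.4348999857902527, 0.010999999940395355], [0.604200005531311, -0.016200000420212746], [0.6078000068664551, 0.006800000090152025], [0.43860000371932983, 0.03400000184774399]]
-4.468945001656621e-05
```

```bash
cat >> h.py <<'E'
YAW=np.radians(11.61); F=np.array([.6100,-.0642]); EX=np.array([np.cos(YAW),np.sin(YAW)]); EY=np.array([-EX[1],EX[0]])
def toL(p): d=np.array(p)[...,:2]-F; return np.stack([d@EX,d@EY],-1)
def toW(x,y): return F+x*EX+y*EY
def plan(x,y,z):
    "locker xy + world z -> shift in tool units (100mm), plus twist so tool y lies along locker y, z down"
    s=env.observe(); R=cv2.Rodrigues(np.array(s["tcp_rot"]))[0]
    d=R.T@(np.r_[toW(x,y),z]-s["ee_pos"])/.1
    best=min((cv2.Rodrigues(R.T@np.c_[np.r_[k*EX,0],np.r_[-k*EY,0],[0,0,-1]])[0].ravel()/np.pi for k in(1,-1)),key=np.linalg.norm)
    print("shift",d.round(3),"twist",best.round(4),"L",toL(s["ee_pos"]).round(4),"z",s["ee_pos"][2].round(4),"t",s["clock"],"F",s["ft_force"].round(1),"q",s["qpos"].round(2))
E
python3 - <<'E'
from h import *
c=optics.read_camera("top")
P,I=cloud(c,290,385,100,275)
r,g,b=I.T; Q=toL(P)
Y=(r>b+50)&(g>b+40)&(abs(Q[:,1])<.075)&(P[:,2]>.03)&(P[:,2]<.07)&(Q[:,0]<0)
print("yellow",Y.sum(),Q[Y].min(0),Q[Y].max(0),np.median(Q[Y],0),np.median(P[Y][:,2]))
D=(b>r+25)&(b>g+10)&(P[:,2]>.068)&(P[:,2]<.08)&(Q[:,1]>.05)&(Q[:,0]<.0)
q=Q[D]; l=cv2.fitLine(q.astype(np.float32),cv2.DIST_HUBER,0,.01,.01).ravel()
print("door",D.sum(),l,q.min(0),q.max(0)); d=-l[:2]*np.sign(l[0]); print("a",np.arctan2(-d[0],-d[1]))
h=np.array([-.009,.079]); e=q[q[:,0]<-.1].mean(0)-h; print("a from hinge",np.arctan2(-e[0],-e[1]))
s=env.observe();print(cv2.Rodrigues(np.array(s["tcp_rot"]))[0].round(3))
plan(-.2,0,.2)
E
```

```text
yellow 85 [-0.08837097 -0.05876982] [-0.08080065  0.06161159] [-0.0850348  0.000975 ] 0.05320982189565937
door 143 [ 0.97620994 -0.2168276  -0.08644649  0.09641532] [-0.15613603  0.07807781] [-0.01639073  0.11474421]
a 1.7893599
a from hinge 1.790636647935706
[[-0.969  0.246  0.   ]
 [ 0.246  0.969  0.   ]
 [ 0.     0.    -1.   ]]
shift [-4.271 -5.243  0.407] twist [ 0.      0.     -0.1437] L [-0.3556  0.6581] z 0.2407 t 1.4 F [-0.5 -0.5 -0. ] q [ 1.18  0.34  1.52  0.    1.28 -0.15]
```

```bash
python3 -m creep '[{"translation":[-0.15,-0.08,0],"twist":[0,0,0],"jaw":1},{"translation":[-0.4,-0.2,0],"twist":[0,0,0],"jaw":1},{"translation":[-0.7,-0.35,0],"twist":[0,0,0],"jaw":1},{"translation":[-1,-0.5,0],"twist":[0,0,0],"jaw":1}]'
python3 -m creep '[{"translation":[-0.25,-0.25,0],"twist":[0,0,0],"jaw":1},{"translation":[-0.5,-0.5,0],"twist":[0,0,0],"jaw":1},{"translation":[-0.75,-0.75,0],"twist":[0,0,0],"jaw":1},{"translation":[-1,-1,0],"twist":[0,0,0],"jaw":1}]'
python3 -m creep '[{"translation":[-0.25,-0.25,0],"twist":[0,0,0],"jaw":1},{"translation":[-0.5,-0.5,0],"twist":[0,0,0],"jaw":1},{"translation":[-0.75,-0.75,0],"twist":[0,0,0],"jaw":1},{"translation":[-1,-1,0],"twist":[0,0,0],"jaw":1}]'
python3 -m creep '[{"translation":[-0.25,-0.25,0],"twist":[0,0,-0.03],"jaw":1},{"translation":[-0.5,-0.5,0],"twist":[0,0,-0.06],"jaw":1},{"translation":[-0.75,-0.75,0],"twist":[0,0,-0.1],"jaw":1},{"translation":[-0.9,-0.9,0],"twist":[0,0,-0.1437],"jaw":1},{"translation":[-1,-1,0],"twist":[0,0,-0.1437],"jaw":1},{"translation":[-1,-1,0],"twist":[0,0,-0.1437],"jaw":1},{"translation":[-1,-1,0],"twist":[0,0,-0.1437],"jaw":1}]'
python3 -c "
from h import *
plan(-.145,0,.12)"
```

```text
clock: 1.73
ee_pos: [0.2143, 0.4351, 0.2407]
tcp_rot: [0.387, 3.118, 0.0]
ft_force: [1.1, 0.4, 0.1]
grip_width: 0.0698
grip_force: 0.0
clock: 2.07
ee_pos: [0.2867, 0.3128, 0.2408]
tcp_rot: [0.389, 3.117, 0.001]
ft_force: [0.7, 1.0, -0.7]
grip_width: 0.0431
grip_force: 0.0
clock: 2.4
ee_pos: [0.359, 0.1911, 0.241]
tcp_rot: [0.39, 3.117, 0.001]
ft_force: [1.5, 0.3, -0.1]
grip_width: 0.0165
grip_force: 0.0
clock: 2.98
ee_pos: [0.4308, 0.0708, 0.2406]
tcp_rot: [0.313, -3.126, -0.001]
ft_force: [-0.1, 0.2, -0.4]
grip_width: 0.0007
grip_force: 0.0
shift [-0.039 -1.683  1.205] twist [ 0.0001 -0.0001 -0.0009] L [-0.1484  0.1683] z 0.2406 t 2.9833 F [-0.1  0.2 -0.4] q [-0.01  0.18  1.75  0.    1.21 -1.78]
```

```bash
python3 -m creep '[{"translation":[0,-0.25,0],"twist":[0,0,0],"jaw":1},{"translation":[0,-0.5,0],"twist":[0,0,0],"jaw":1},{"translation":[0,-0.75,0],"twist":[0,0,0],"jaw":1},{"translation":[0,-1,0],"twist":[0,0,0],"jaw":1}]'
python3 -m creep '[{"translation":[0,-0.25,0.15],"twist":[0,0,0],"jaw":1},{"translation":[0,-0.5,0.4],"twist":[0,0,0],"jaw":1},{"translation":[0,-0.68,0.7],"twist":[0,0,0],"jaw":1},{"translation":[0,-0.68,1],"twist":[0,0,0],"jaw":1},{"translation":[0,-0.68,1],"twist":[0,0,0],"jaw":1},{"translation":[0,-0.68,1],"twist":[0,0,0],"jaw":1}]'
python3 - <<'E'
from h import *
plan(-.14,.001,.036)
for n in ["side","wrist"]:
    c=optics.read_camera(n); save(c,n+"1.png")
    for l in ["tray_front"]:
        print(n,[(round(d["score"],2),world(d["xyz"],c).round(3).tolist(),toL(world(d["xyz"],c)).round(4)) for d in optics.recognise(l,c)[:2]])
E
```

```text
clock: 3.32
ee_pos: [0.4506, -0.0264, 0.2409]
tcp_rot: [-0.319, 3.125, 0.001]
ft_force: [-0.3, 0.4, 0.4]
grip_width: 0.0005
grip_force: 0.0
clock: 3.82
ee_pos: [0.4636, -0.0921, 0.1402]
tcp_rot: [0.318, -3.122, -0.003]
ft_force: [0.1, -0.0, 1.4]
grip_width: 0.0002
grip_force: 0.0
shift [-0.093 -0.014  1.042] twist [ 0.0007 -0.0009  0.0001] L [-0.149   0.0021] z 0.1402 t 3.8167 F [ 0.1 -0.   1.4] q [-0.36  0.36  1.8   0.    0.98 -2.13]
side [(0.73, [0.529, -0.098, 0.029], array([-0.086 , -0.0166]))]
wrist [(0.45, [0.589, -0.067, 0.034], array([-0.0211,  0.0015]))]
```

View pics/wrist1.png

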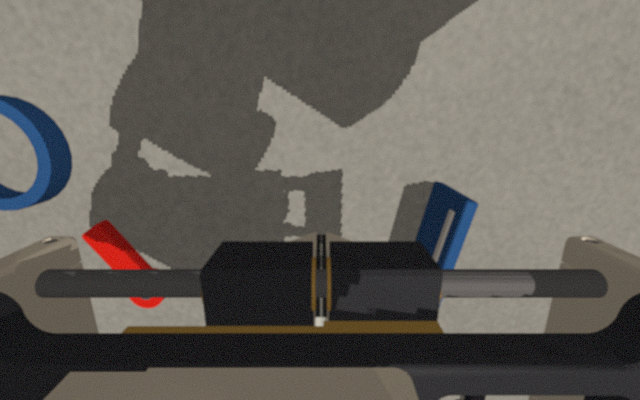

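The wrist view shows the closed fingers at (321,290), just on the robot's side of the yellow strip at row 330. The door is at (445,230), clear of the fingers. I'll descend in front of the tray.

```bash
python3 -m creep '[{"translation":[0,-0.01,0.25],"twist":[0,0,0],"jaw":1},{"translation":[0,-0.01,0.5],"twist":[0,0,0],"jaw":1},{"translation":[0,-0.01,0.75],"twist":[0,0,0],"jaw":1},{"translation":[0,-0.01,0.95],"twist":[0,0,0],"jaw":1},{"translation":[0,-0.01,1],"twist":[0,0,0],"jaw":1},{"translation":[0,-0.01,1],"twist":[0,0,0],"jaw":1},{"translation":[0,-0.01,1],"twist":[0,0,0],"jaw":1}]'
python3 -c "
from h import *
plan(-.1,.001,.036)"
```

```text
clock: 4.6
ee_pos: [0.4657, -0.0944, 0.042]
tcp_rot: [-0.318, 3.124, -0.001]
ft_force: [-0.6, 0.5, 0.3]
grip_width: 0.0003
grip_force: 0.0
shift [-0.474  0.016  0.061] twist [-0.0003  0.0005  0.0001] L [-0.1474 -0.0006] z 0.042 t 4.6 F [-0.6  0.5  0.3] q [-0.36  0.52  1.9   0.    0.72 -2.14]
```

```bash
python3 -m creep '[{"translation":[-0.08,0.01,0.06],"twist":[0,0,0],"jaw":1},{"translation":[-0.16,0.01,0.06],"twist":[0,0,0],"jaw":1},{"translation":[-0.24,0.01,0.06],"twist":[0,0,0],"jaw":1},{"translation":[-0.32,0.01,0.06],"twist":[0,0,0],"jaw":1},{"translation":[-0.36,0.01,0.06],"twist":[0,0,0],"jaw":1},{"translation":[-0.4,0.01,0.06],"twist":[0,0,0],"jaw":1},{"translation":[-0.43,0.01,0.06],"twist":[0,0,0],"jaw":1},{"translation":[-0.46,0.01,0.06],"twist":[0,0,0],"jaw":1},{"translation":[-0.49,0.01,0.06],"twist":[0,0,0],"jaw":1},{"translation":[-0.52,0.01,0.06],"twist":[0,0,0],"jaw":1},{"translation":[-0.55,0.01,0.06],"twist":[0,0,0],"jaw":1},{"translation":[-0.58,0.01,0.06],"twist":[0,0,0],"jaw":1},{"translation":[-0.61,0.01,0.06],"twist":[0,0,0],"jaw":1},{"translation":[-0.64,0.01,0.06],"twist":[0,0,0],"jaw":1}]'
python3 - <<'E'
from h import *
plan(-.01,.001,.036)
c=optics.read_camera("side"); save(c,"side2.png")
E
```

```text
clock: 5.77
ee_pos: [0.5243, -0.0806, 0.0346]
tcp_rot: [0.317, -3.119, -0.002]
ft_force: [-12.4, -2.3, 9.8]
grip_width: 0.0005
grip_force: 6.0
shift [-0.772 -0.002 -0.018] twist [ 0.0006 -0.002   0.    ] L [-0.0872  0.0012] z 0.0346 t 5.7667 F [-12.4  -2.3   9.8] q [-0.3   0.61  1.74 -0.    0.8  -2.07]
```

View pics/side2.png

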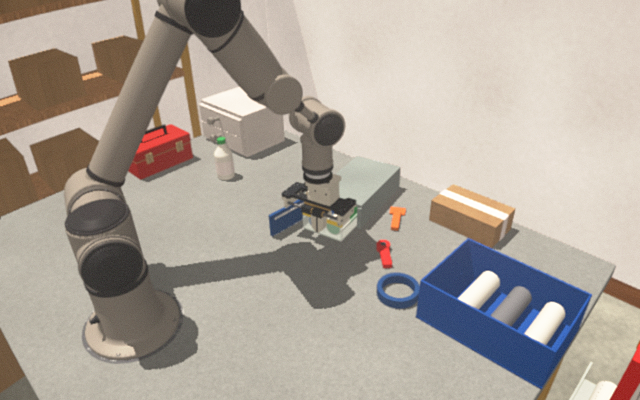

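The side view shows the closed fingers against the tray front at (328,225), with the gripper body above it and the door untouched. The upward force suggests friction, so I'll lift slightly and keep pushing gently.

```bash
python3 -m creep '[{"translation":[0,0,-0.02],"twist":[0,0,0],"jaw":1},{"translation":[-0.03,0,-0.02],"twist":[0,0,0],"jaw":1},{"translation":[-0.06,0,-0.02],"twist":[0,0,0],"jaw":1},{"translation":[-0.09,0,-0.02],"twist":[0,0,0],"jaw":1},{"translation":[-0.12,0,-0.02],"twist":[0,0,0],"jaw":1},{"translation":[-0.15,0,-0.02],"twist":[0,0,0],"jaw":1},{"translation":[-0.18,0,-0.02],"twist":[0,0,0],"jaw":1},{"translation":[-0.21,0,-0.02],"twist":[0,0,0],"jaw":1}]'
python3 - <<'E'
from h import *
plan(-.01,.001,.036)
c=optics.read_camera("wrist"); save(c,"w3.png")
E
```

```text
clock: 6.48
ee_pos: [0.5458, -0.0762, 0.0362]
tcp_rot: [0.317, -3.12, -0.002]
ft_force: [-7.9, -1.7, 2.2]
grip_width: 0.0001
grip_force: 3.8
shift [-0.553 -0.002 -0.   ] twist [ 0.0006 -0.0016  0.    ] L [-0.0653  0.0012] z 0.0362 t 6.4833 F [-7.9 -1.7  2.2] q [-0.28  0.63  1.68 -0.    0.83 -2.05]
```

View pics/w3.png

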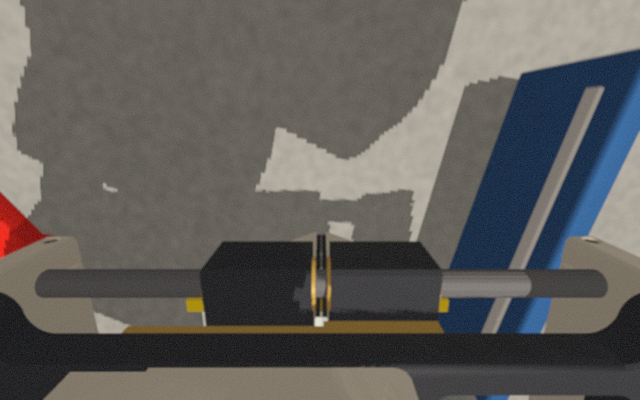

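The fingers sit centred on the tray front: the yellow strip's ends show evenly at (193,304) and (443,304). The push is 8 N and everything is sliding well.

```bash
python3 -m creep '[{"translation":[-0.03,0,0],"twist":[0,0,0],"jaw":1},{"translation":[-0.07,0,0],"twist":[0,0,0],"jaw":1},{"translation":[-0.11,0,0],"twist":[0,0,0],"jaw":1},{"translation":[-0.15,0,0],"twist":[0,0,0],"jaw":1},{"translation":[-0.19,0,0],"twist":[0,0,0],"jaw":1},{"translation":[-0.23,0,0],"twist":[0,0,0],"jaw":1},{"translation":[-0.27,0,0],"twist":[0,0,0],"jaw":1},{"translation":[-0.31,0,0],"twist":[0,0,0],"jaw":1},{"translation":[-0.35,0,0],"twist":[0,0,0],"jaw":1},{"translation":[-0.39,0,0],"twist":[0,0,0],"jaw":1}]'
python3 -c "
from h import *
plan(-.01,.001,.036)"
```

```text
clock: 7.37
ee_pos: [0.5841, -0.0684, 0.0362]
tcp_rot: [0.317, -3.121, -0.002]
ft_force: [-8.0, -1.5, 2.3]
grip_width: 0.0003
grip_force: 3.8
shift [-0.162 -0.001  0.001] twist [ 0.0005 -0.0015  0.    ] L [-0.0262  0.001 ] z 0.0362 t 7.3667 F [-8.  -1.5  2.3] q [-0.25  0.68  1.57 -0.    0.89 -2.02]
```

```bash
python3 -m creep '[{"translation":[-0.02,0,0],"twist":[0,0,0],"jaw":1},{"translation":[-0.04,0,0],"twist":[0,0,0],"jaw":1},{"translation":[-0.06,0,0],"twist":[0,0,0],"jaw":1},{"translation":[-0.08,0,0],"twist":[0,0,0],"jaw":1},{"translation":[-0.1,0,0],"twist":[0,0,0],"jaw":1},{"translation":[-0.12,0,0],"twist":[0,0,0],"jaw":1}]'
python3 -m creep '[{"translation":[-0.01,0,0],"twist":[0,0,0],"jaw":1},{"translation":[-0.02,0,0],"twist":[0,0,0],"jaw":1}]'
python3 -c "
from h import *
plan(-.01,.001,.036)"
```

```text
clock: 7.87
ee_pos: [0.5958, -0.0661, 0.0362]
tcp_rot: [0.317, -3.121, -0.002]
ft_force: [-7.0, -1.7, 2.8]
grip_width: -0.0001
grip_force: 3.9
clock: 8.03
ee_pos: [0.5978, -0.0657, 0.0362]
tcp_rot: [0.317, -3.121, -0.001]
ft_force: [-8.2, -1.1, 3.1]
grip_width: 0.0003
grip_force: 4.0
shift [-0.023 -0.     0.002] twist [ 0.0004 -0.0015  0.    ] L [-0.0123  0.001 ] z 0.0362 t 8.0333 F [-8.2 -1.1  3.1] q [-0.24  0.7   1.53 -0.    0.92 -2.01]
```

```bash
python3 -m creep '[{"translation":[-0.01,0,0],"twist":[0,0,0],"jaw":1},{"translation":[-0.02,0,0],"twist":[0,0,0],"jaw":1}]'
python3 -m creep '[{"translation":[-0.01,0,0],"twist":[0,0,0],"jaw":1},{"translation":[-0.015,0,0],"twist":[0,0,0],"jaw":1}]'
python3 -c "
from h import *
plan(-.01,.001,.036)"
```

```text
clock: 8.2
ee_pos: [0.5997, -0.0653, 0.0362]
tcp_rot: [0.317, -3.121, -0.001]
ft_force: [-7.5, -1.9, 3.7]
grip_width: 0.0002
grip_force: 3.9
clock: 8.37
ee_pos: [0.6002, -0.0652, 0.0362]
tcp_rot: [0.317, -3.118, -0.002]
ft_force: [-14.0, -3.0, 6.4]
grip_width: 0.0007
grip_force: 6.6
shift [ 0.003 -0.     0.002] twist [ 0.0005 -0.0022  0.0001] L [-0.0097  0.001 ] z 0.0362 t 8.3667 F [-14.   -3.    6.4] q [-0.23  0.71  1.52 -0.    0.92 -2.01]
```

Force rose to 14 N with the arm stopped at x = -9.7 mm, so the tray is home. I'll hold briefly, back off and go up.

```bash
python3 -m creep '[{"translation":[0,0,0],"twist":[0,0,0],"jaw":1},{"translation":[0,0,0],"twist":[0,0,0],"jaw":1},{"translation":[0,0,0],"twist":[0,0,0],"jaw":1},{"translation":[0.02,0,0],"twist":[0,0,0],"jaw":1},{"translation":[0.1,0,0],"twist":[0,0,0],"jaw":1},{"translation":[0.3,0,0],"twist":[0,0,0],"jaw":1},{"translation":[0.5,0,-0.1],"twist":[0,0,0],"jaw":1},{"translation":[0.6,0,-0.35],"twist":[0,0,0],"jaw":1},{"translation":[0.6,0,-0.65],"twist":[0,0,0],"jaw":1},{"translation":[0.6,0,-0.9],"twist":[0,0,0],"jaw":1},{"translation":[0.6,0,-0.9],"twist":[0,0,0],"jaw":1},{"translation":[0.6,0,-0.9],"twist":[0,0,0],"jaw":1}]'
cat >> h.py <<'E'
def doorpose(a,off=.0145,r=.12):
    p=np.array([-.009,.079])+r*np.array([-np.sin(a),-np.cos(a)])+off*np.array([-np.cos(a),np.sin(a)])
    n=-np.cos(a)*EX+np.sin(a)*EY; t=np.array([n[1],-n[0]])  # tool x = outer normal, tool y = z_down x x
    return toW(*p),np.c_[np.r_[n,0],np.r_[t,0],[0,0,-1]]
def drows(A,z,off=.0145,r=.12):
    s=env.observe(); R=cv2.Rodrigues(np.array(s["tcp_rot"]))[0]
    print("t",s["clock"],"L",toL(s["ee_pos"]).round(4),"z",s["ee_pos"][2].round(4),"F",s["ft_force"].round(1),"q",s["qpos"].round(2))
    for a in A:
        p,T=doorpose(a,off,r)
        print(round(a,3),(R.T@(np.r_[p,z]-s["ee_pos"])/.1).round(3),(cv2.Rodrigues(R.T@T)[0].ravel()/np.pi).round(3))
E
python3 - <<'E'
from h import *
c=optics.read_camera("top"); save(c,"top4.png")
P,I=cloud(c,290,385,100,275)
r,g,b=I.T; Q=toL(P)
Y=(r>b+50)&(g>b+40)&(abs(Q[:,1])<.075)&(P[:,2]>.03)&(P[:,2]<.07)&(Q[:,0]<.02)
print("yellow",Y.sum(),np.median(Q[Y],0))
D=(b>r+25)&(b>g+10)&(P[:,2]>.068)&(P[:,2]<.08)&(Q[:,1]>.05)&(Q[:,0]<.0)
q=Q[D]; e=q.mean(0)-[-.009,.079]; print("door",D.sum(),np.arctan2(-e[0],-e[1]))
drows([1.79],.126,.06)
E
```

```text
clock: 9.37
ee_pos: [0.5453, -0.0773, 0.1283]
tcp_rot: [-0.317, 3.121, -0.002]
ft_force: [-0.4, -0.5, -0.3]
grip_width: 0.0003
grip_force: 0.0
yellow 31 [0.00228829 0.03836114]
door 79 1.7931824199614472
t 9.4167 L [-0.0669  0.0007] z 0.1269 F [ 0.2  0.1 -0.7] q [-0.28  0.5   1.61  0.    1.03 -2.05]
1.79 [0.462 1.63  0.008] [0.   0.   0.57]
```

View pics/top4.png

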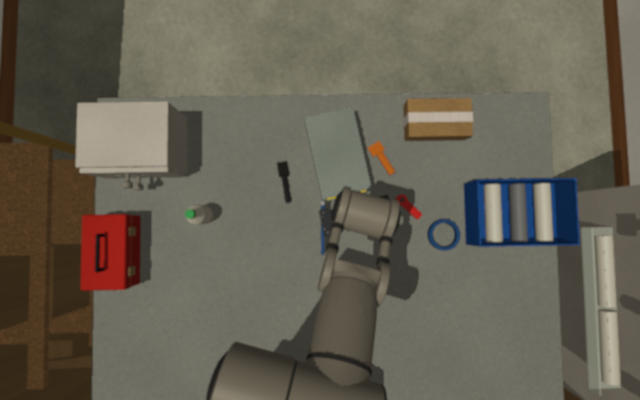

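The tray's yellow strip is now flush with the locker front at (365,190). The door is still at 1.79 rad, from (324,205) to (324,254). Next I'll cross over the door while turning the tool.

```bash
python3 -m creep '[{"translation":[0.1,0.2,0],"twist":[0,0,0.035],"jaw":1},{"translation":[0.2,0.4,0],"twist":[0,0,0.07],"jaw":1},{"translation":[0.3,0.6,0],"twist":[0,0,0.105],"jaw":1},{"translation":[0.4,0.8,0],"twist":[0,0,0.14],"jaw":1},{"translation":[0.46,1,0],"twist":[0,0,0.175],"jaw":1},{"translation":[0.46,1,0],"twist":[0,0,0.21],"jaw":1},{"translation":[0.46,1,0],"twist":[0,0,0.28],"jaw":1},{"translation":[0.46,1,0],"twist":[0,0,0.28],"jaw":1}]'
python3 -c "
from h import *
drows([1.79],.126,.06)"
```

```text
clock: 10.08
ee_pos: [0.4782, 0.0123, 0.1253]
tcp_rot: [-1.05, -2.958, 0.001]
ft_force: [-0.1, -0.8, 0.0]
grip_width: 0.0006
grip_force: 0.0
t 10.0833 L [-0.1137  0.1014] z 0.1253 F [-0.1 -0.8  0. ] q [-0.13  0.39  1.81  0.    0.94 -1.02]
1.79 [ 0.478  0.399 -0.006] [-0.001 -0.     0.288]
```

```bash
python3 -m creep '[{"translation":[0.16,0.13,0],"twist":[0,0,0.035],"jaw":1},{"translation":[0.32,0.26,0],"twist":[0,0,0.07],"jaw":1},{"translation":[0.48,0.4,0],"twist":[0,0,0.105],"jaw":1},{"translation":[0.48,0.4,0],"twist":[0,0,0.14],"jaw":1},{"translation":[0.48,0.4,0],"twist":[0,0,0.175],"jaw":1},{"translation":[0.48,0.4,0],"twist":[0,0,0.21],"jaw":1},{"translation":[0.48,0.4,0],"twist":[0,0,0.29],"jaw":1},{"translation":[0.48,0.4,0],"twist":[0,0,0.29],"jaw":1},{"translation":[0.48,0.4,0],"twist":[0,0,0.29],"jaw":1},{"translation":[0.48,0.4,0],"twist":[0,0,0.29],"jaw":1}]'
python3 -c "
from h import *
drows([1.79],.036,.06)"
```

```text
clock: 10.92
ee_pos: [0.4662, 0.0729, 0.1256]
tcp_rot: [-2.235, -2.205, 0.002]
ft_force: [-0.8, -0.5, -0.0]
grip_width: 0.0005
grip_force: 0.0
t 10.9167 L [-0.1133  0.1633] z 0.1256 F [-0.8 -0.5 -0. ] q [-0.01  0.38  1.83  0.    0.94  0.01]
1.79 [0.004 0.003 0.896] [-0.001 -0.     0.001]
```

```bash
python3 -m creep '[{"translation":[0,0,0.2],"twist":[0,0,0],"jaw":1},{"translation":[0,0,0.45],"twist":[0,0,0],"jaw":1},{"translation":[0,0,0.7],"twist":[0,0,0],"jaw":1},{"translation":[0,0,0.88],"twist":[0,0,0],"jaw":1},{"translation":[0,0,0.88],"twist":[0,0,0],"jaw":1},{"translation":[0,0,0.88],"twist":[0,0,0],"jaw":1}]'
python3 - <<'E'
from h import *
drows([1.79,1.7,1.6,1.5,1.4,1.3,1.2],.037,.0145)
c=optics.read_camera("side"); save(c,"s5.png")
E
```

```text
clock: 11.42
ee_pos: [0.4661, 0.0729, 0.0379]
tcp_rot: [-2.236, -2.203, 0.003]
ft_force: [-0.2, 0.5, 0.2]
grip_width: 0.0005
grip_force: 0.0
t 11.4167 L [-0.1134  0.1633] z 0.0379 F [-0.2  0.5  0.2] q [-0.01  0.53  1.91  0.    0.71  0.01]
1.79 [-0.451  0.001  0.009] [-0.001 -0.     0.001]
1.7 [-0.559 -0.007  0.009] [-0.001 -0.    -0.028]
1.6 [-0.68  -0.005  0.009] [-0.001 -0.    -0.06 ]
1.5 [-0.8    0.009  0.009] [-0.001 -0.    -0.092]
1.4 [-0.918  0.035  0.009] [-0.001 -0.    -0.124]
1.3 [-1.033  0.073  0.009] [-0.001 -0.    -0.155]
1.2 [-1.143  0.122  0.009] [-0.001 -0.    -0.187]
```

View pics/s5.png

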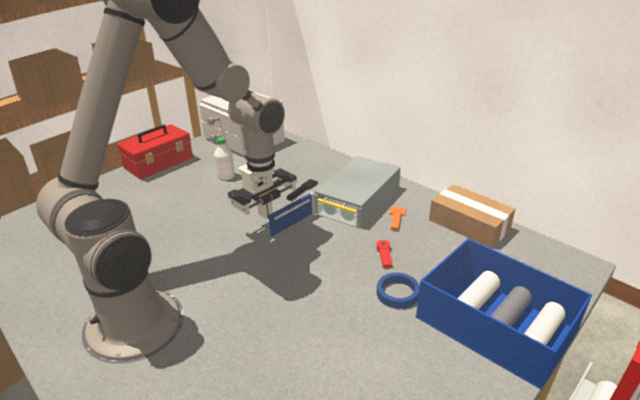

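The tray is flush, with its yellow strip at (338,207). The fingers are down behind the door at (268,208). I'll swing it now.

```bash
python3 -m creep '[{"translation":[-0.15,0,0],"twist":[0,0,0],"jaw":1},{"translation":[-0.3,0,0],"twist":[0,0,0],"jaw":1},{"translation":[-0.38,0,0],"twist":[0,0,0],"jaw":1},{"translation":[-0.42,0,0],"twist":[0,0,0],"jaw":1},{"translation":[-0.45,0,0],"twist":[0,0,0],"jaw":1},{"translation":[-0.5,-0.005,0],"twist":[0,0,-0.014],"jaw":1},{"translation":[-0.56,-0.007,0],"twist":[0,0,-0.028],"jaw":1},{"translation":[-0.62,-0.006,0],"twist":[0,0,-0.044],"jaw":1},{"translation":[-0.68,-0.005,0],"twist":[0,0,-0.06],"jaw":1},{"translation":[-0.74,0.002,0],"twist":[0,0,-0.076],"jaw":1},{"translation":[-0.8,0.009,0],"twist":[0,0,-0.092],"jaw":1},{"translation":[-0.86,0.022,0],"twist":[0,0,-0.108],"jaw":1},{"translation":[-0.918,0.035,0],"twist":[0,0,-0.124],"jaw":1}]'
python3 -c "
from h import *
drows(np.arange(1.3,.45,-.1),.037)"
```

```text
clock: 12.55
ee_pos: [0.4688, -0.0187, 0.039]
tcp_rot: [-1.768, -2.597, -0.001]
ft_force: [0.6, 0.9, 0.4]
grip_width: 0.0002
grip_force: 0.3
t 12.55 L [-0.1291  0.0729] z 0.039 F [0.6 0.9 0.4] q [-0.2   0.52  1.91  0.    0.71 -0.58]
1.3 [-0.12  -0.015  0.02 ] [ 0.    -0.    -0.031]
1.2 [-0.241 -0.011  0.02 ] [ 0.    -0.    -0.063]
1.1 [-0.361  0.004  0.02 ] [ 0.    -0.    -0.095]
1.0 [-0.478  0.031  0.02 ] [ 0.    -0.    -0.127]
0.9 [-0.593  0.07   0.02 ] [ 0.    -0.    -0.159]
0.8 [-0.703  0.12   0.02 ] [ 0.   -0.   -0.19]
0.7 [-0.807  0.181  0.02 ] [ 0.    -0.    -0.222]
0.6 [-0.905  0.252  0.02 ] [ 0.    -0.    -0.254]
0.5 [-0.995  0.333  0.02 ] [ 0.    -0.    -0.286]
```

```bash
python3 -m creep '[{"translation":[-0.06,-0.008,0],"twist":[0,0,-0.016],"jaw":1},{"translation":[-0.12,-0.015,0],"twist":[0,0,-0.031],"jaw":1},{"translation":[-0.18,-0.013,0],"twist":[0,0,-0.047],"jaw":1},{"translation":[-0.24,-0.011,0],"twist":[0,0,-0.063],"jaw":1},{"translation":[-0.3,-0.004,0],"twist":[0,0,-0.079],"jaw":1},{"translation":[-0.36,0.004,0],"twist":[0,0,-0.095],"jaw":1},{"translation":[-0.42,0.017,0],"twist":[0,0,-0.111],"jaw":1},{"translation":[-0.478,0.031,0],"twist":[0,0,-0.127],"jaw":1},{"translation":[-0.536,0.05,0],"twist":[0,0,-0.143],"jaw":1},{"translation":[-0.593,0.07,0],"twist":[0,0,-0.159],"jaw":1},{"translation":[-0.65,0.094,0],"twist":[0,0,-0.175],"jaw":1},{"translation":[-0.703,0.12,0],"twist":[0,0,-0.19],"jaw":1},{"translation":[-0.756,0.15,0],"twist":[0,0,-0.206],"jaw":1},{"translation":[-0.807,0.181,0],"twist":[0,0,-0.222],"jaw":1}]'
python3 - <<'E'
from h import *
drows(list(np.arange(.6,.05,-.1))+[.05,.02,0],.037)
c=optics.read_camera("side"); save(c,"s6.png")
E
```

```text
clock: 13.72
ee_pos: [0.5152, -0.0873, 0.039]
tcp_rot: [-0.774, -3.045, -0.0]
ft_force: [-0.6, -0.0, 0.3]
grip_width: 0.0005
grip_force: 0.3
t 13.7167 L [-0.0975 -0.0035] z 0.039 F [-0.6 -0.   0.3] q [-0.31  0.59  1.77  0.    0.79 -1.39]
0.6 [-0.121 -0.007  0.02 ] [ 0.    -0.    -0.032]
0.5 [-0.242 -0.003  0.02 ] [ 0.    -0.    -0.064]
0.4 [-0.362  0.012  0.02 ] [ 0.    -0.    -0.096]
0.3 [-0.479  0.04   0.02 ] [ 0.    -0.    -0.128]
0.2 [-0.594  0.079  0.02 ] [ 0.    -0.    -0.159]
0.1 [-0.703  0.13   0.02 ] [ 0.    -0.    -0.191]
0.05 [-0.756  0.159  0.02 ] [ 0.    -0.    -0.207]
0.02 [-0.787  0.178  0.02 ] [ 0.    -0.    -0.217]
0 [-0.808  0.191  0.02 ] [ 0.    -0.    -0.223]
```

View pics/s6.png

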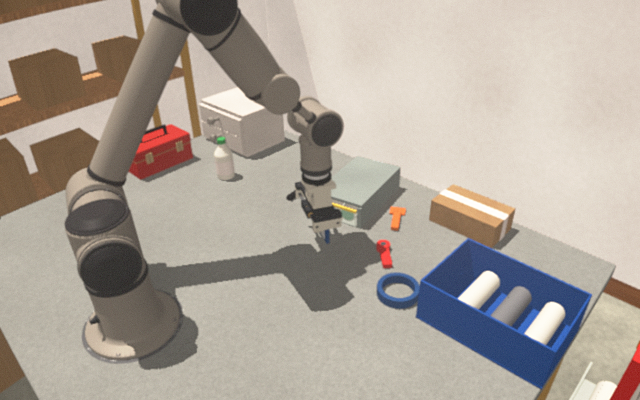

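The door, with its edge at (326,237), is moving with the fingers and the tray is still home. I'll finish the swing and slow down towards the stop.

```bash
python3 -m creep '[{"translation":[-0.06,-0.004,0],"twist":[0,0,-0.016],"jaw":1},{"translation":[-0.12,-0.007,0],"twist":[0,0,-0.032],"jaw":1},{"translation":[-0.18,-0.005,0],"twist":[0,0,-0.048],"jaw":1},{"translation":[-0.24,-0.003,0],"twist":[0,0,-0.064],"jaw":1},{"translation":[-0.3,0.004,0],"twist":[0,0,-0.08],"jaw":1},{"translation":[-0.36,0.012,0],"twist":[0,0,-0.096],"jaw":1},{"translation":[-0.42,0.025,0],"twist":[0,0,-0.112],"jaw":1},{"translation":[-0.479,0.04,0],"twist":[0,0,-0.128],"jaw":1},{"translation":[-0.52,0.053,0],"twist":[0,0,-0.138],"jaw":1},{"translation":[-0.56,0.067,0],"twist":[0,0,-0.15],"jaw":1},{"translation":[-0.594,0.079,0],"twist":[0,0,-0.159],"jaw":1},{"translation":[-0.63,0.096,0],"twist":[0,0,-0.17],"jaw":1},{"translation":[-0.66,0.11,0],"twist":[0,0,-0.179],"jaw":1},{"translation":[-0.69,0.124,0],"twist":[0,0,-0.188],"jaw":1},{"translation":[-0.715,0.137,0],"twist":[0,0,-0.195],"jaw":1},{"translation":[-0.735,0.148,0],"twist":[0,0,-0.201],"jaw":1},{"translation":[-0.755,0.159,0],"twist":[0,0,-0.207],"jaw":1}]'
python3 -c "
from h import *
drows([.05,.02,0,-.02],.037)"
```

```text
clock: 15.18
ee_pos: [0.5889, -0.1094, 0.0388]
tcp_rot: [0.236, -3.133, -0.0]
ft_force: [-0.6, -0.1, 0.9]
grip_width: 0.0003
grip_force: 0.3
t 15.1833 L [-0.0298 -0.0401] z 0.0388 F [-0.6 -0.1  0.9] q [-0.31  0.69  1.54  0.    0.91 -2.03]
0.05 [-0.003 -0.     0.018] [ 0.    -0.    -0.001]
0.02 [-0.039 -0.004  0.018] [ 0.   -0.   -0.01]
0 [-0.063 -0.006  0.018] [ 0.    -0.    -0.017]
-0.02 [-0.087 -0.007  0.018] [ 0.    -0.    -0.023]
```

```bash
python3 -m creep '[{"translation":[-0.015,-0.002,0],"twist":[0,0,-0.005],"jaw":1},{"translation":[-0.03,-0.003,0],"twist":[0,0,-0.009],"jaw":1},{"translation":[-0.045,-0.004,0],"twist":[0,0,-0.012],"jaw":1},{"translation":[-0.06,-0.005,0],"twist":[0,0,-0.016],"jaw":1}]'
python3 -m creep '[{"translation":[-0.01,0,0],"twist":[0,0,0],"jaw":1},{"translation":[-0.02,0,0],"twist":[0,0,0],"jaw":1}]'
python3 -c "
from h import *
drows([0],.037)"
```

```text
clock: 15.52
ee_pos: [0.5949, -0.1094, 0.0387]
tcp_rot: [0.314, -3.126, -0.0]
ft_force: [-0.1, 0.4, -0.1]
grip_width: 0.0007
grip_force: 0.3
clock: 15.68
ee_pos: [0.5952, -0.1093, 0.0387]
tcp_rot: [0.313, -3.122, -0.001]
ft_force: [-10.5, -4.4, 7.7]
grip_width: 0.0001
grip_force: 5.8
t 15.6833 L [-0.0236 -0.0412] z 0.0387 F [-10.5  -4.4   7.7] q [-0.31  0.7   1.52 -0.    0.93 -2.08]
0 [-0.001  0.002  0.017] [ 0.    -0.001 -0.001]
```

The stop is reached, with 10 N against the shut door. I'll hold, withdraw, and check.

```bash
python3 -m creep '[{"translation":[0,0,0],"twist":[0,0,0],"jaw":1},{"translation":[0,0,0],"twist":[0,0,0],"jaw":1},{"translation":[0,0,0],"twist":[0,0,0],"jaw":1},{"translation":[0.03,0,0],"twist":[0,0,0],"jaw":1},{"translation":[0.1,0,0],"twist":[0,0,0],"jaw":1},{"translation":[0.3,0,0],"twist":[0,0,0],"jaw":1},{"translation":[0.6,0,-0.1],"twist":[0,0,0],"jaw":1},{"translation":[0.8,0,-0.4],"twist":[0,0,0],"jaw":1},{"translation":[1,0,-0.7],"twist":[0,0,0],"jaw":1},{"translation":[1,0,-1],"twist":[0,0,0],"jaw":1},{"translation":[1,0,-1],"twist":[0,0,0],"jaw":1}]'
python3 -m creep '[{"translation":[0.2,0.2,-0.25],"twist":[0,0,0],"jaw":1},{"translation":[0.3,0.5,-0.5],"twist":[0,0,0],"jaw":1},{"translation":[0.3,0.8,-0.8],"twist":[0,0,0],"jaw":1},{"translation":[0.3,1,-1],"twist":[0,0,0],"jaw":1},{"translation":[0.3,1,-1],"twist":[0,0,0],"jaw":1},{"translation":[0.3,1,-1],"twist":[0,0,0],"jaw":1},{"translation":[0.3,1,-1],"twist":[0,0,0],"jaw":1}]'
python3 - <<'E'
from h import *
c=optics.read_camera("top"); P,I=cloud(c,290,400,100,275)
r,g,b=I.T; Q=toL(P)
D=(b>r+25)&(b>g+10)&(P[:,2]>.066)&(P[:,2]<.08)
q=Q[D]; l=cv2.fitLine(q.astype(np.float32),cv2.DIST_HUBER,0,.01,.01).ravel(); print(D.sum(),l,q.min(0),q.max(0))
c=optics.read_camera("side"); save(c,"s7.png")
E
```

```text
clock: 16.6
ee_pos: [0.5007, -0.1303, 0.1443]
tcp_rot: [-0.31, 3.117, -0.008]
ft_force: [1.2, -1.0, 0.5]
grip_width: 0.0003
grip_force: 0.0
clock: 17.18
ee_pos: [0.4494, -0.037, 0.238]
tcp_rot: [0.313, -3.126, 0.0]
ft_force: [-0.7, -0.2, 0.2]
grip_width: 0.0004
grip_force: 0.0
117 [ 5.6702350e-03 -9.9998391e-01 -9.1791265e-03  5.9131137e-04] [-0.0132148  -0.07522971] [-0.00447878  0.0731195 ]
```

View pics/s7.png

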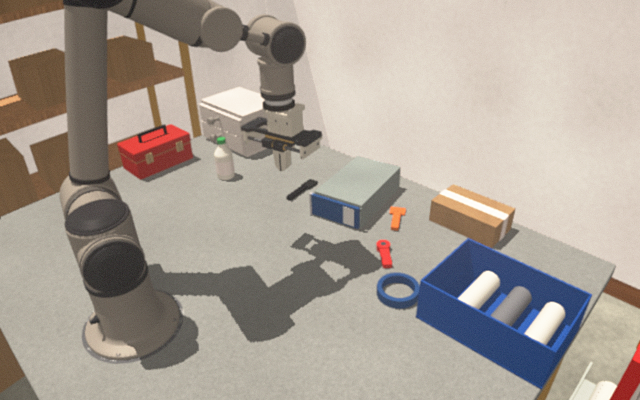

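The door is shut at (335,210), with the fitted line within 0.006 rad of closed. The bystanders haven't moved and the arm is clear.

```bash
python3 -c "
from h import *
print(job.job_done())"
```

```text
the job is handed in; nothing more can be done
None
```

I pushed the tray fully home with the door open, swung the door shut gently, left the arm clear of everything and handed the job in; the last pictures show the door shut to about 0.006 rad and no bystander visibly moved.

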